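# Shift the mask test bench into its leak test and start it

### The arm

A 7-joint arm with a two-finger parallel gripper is mounted at the origin on the work surface. World frame = base frame: x ahead of the robot, y to its left, z up, the work surface at z = 0. Lengths are in m, angles in rad, forces in N, time in s.
With the tool pointing down it reaches from about 0.4 to 0.925 m from the base axis. Payload 5.6 kg.
Tool frame: the origin (TCP) lies at the very end of the fingers, on their centre line; the grasp point (between the pads) lies 19 mm behind it; z points along the fingers, y is the line along which they close (so a half turn about z gives the same grasp; the last joint's range is limited). The gripper opens to 85 mm and grips with 20 to 120 N. Pads are 22 mm wide; open, the fingers measure 114 mm over their backs; the gripper's body (76 mm by 85 mm) begins 54 mm behind the grasp point. The pads swing forward as they close: fully open they stand 13 mm farther back than shut.
Start: joints at [1.083, 0.468, -0.012, 1.603, 0.006, 1.071, -0.056], TCP at [0.28, -0.587, 0.192] pointing down, gripper open.
Joint ranges: [-2.53, 2.53], [-0.31, 2.02], [-1.57, 1.55], [0.28, 2.44], [-1.29, 4.43], [0.15, 1.84], [-2.92, 2.92]. Speed limits (rad/s): [2.57, 2.57, 3.14, 3.14, 3.14, 3.14, 3.14].

### API

Orientations are given as [roll, pitch, yaw] about the fixed x, y, z axes, in that order (R = Rz(yaw) Ry(pitch) Rx(roll)).
In Python, from plant import telemetry, snapshot, camera_model, ticket gives the robot as it stands. The module is installed in compiled form; this text tells all that it offers.
- The arm moves only by the shell command python3 -m crank 'ROWS' [FORCE]. ROWS is JSON, a list of rows, each an object of numbers: "dx", "dy", "dz": the shift along the tool's x, y, z in cm; "wx", "wy", "wz": the turn, a rotation vector about the tool's x, y, z in degrees; "jaw": the closure, from 0 (fully open) to 1 (shut). In form: [{"dx": .., "dy": .., "dz": .., "wx": .., "wy": .., "wz": .., "jaw": ..}, ...]. A call has 1 to 10 rows; each row is the pose to reach, as a shift and turn from the pose commanded when the call began, along the tool's axes at that moment; what a row does not reach only later rows make up. A row lasts 1/8 s, in which the tool goes at most 62.5 mm and 10.7 degrees, less where a joint would pass 70% of its speed; a pose out of reach is approached as far as the arm can. A call with a gripper value outside its range is refused whole. The fingers move at their own pace and stop on an object; FORCE is the grip in N (left out, the last holds). Time passes only in rows, so rows that repeat a pose let the fingers close. It gives the time, the measured TCP pose, the force, the opening and the grip force at its end, in the units of the state.
- telemetry.get_obs(): the state, without advancing time (a new reading comes with each control period).
- snapshot(name): name is "scene" or "side" or "wrist"; returns the picture (400x640x3 uint8, red, green, blue); there is no depth.
- camera_model(name): a dict with "camera_matrix" (3x3 intrinsics, pixels), "dist_coeffs" ([k1, k2, p1, p2, k3] as OpenCV has them; the pictures are not rectified), "world_from_camera" (4x4, takes a point from camera to world coordinates); the wrist camera has in their place "hand_eye" (4x4, takes a point from camera to tool coordinates, whose origin is the TCP and whose axes are the flange's). Camera axes: x right, y down, z forward; pixel columns grow to the right and rows downward; lengths in m; the calibration is good to about 2 mm. A picture is of the moment at which its call begins: read the wrist's pose just before it. camera_model takes no time and is no camera call.
- ticket.job_done(): hands the job in; it is judged then, once.
The state is a dict: "time": time; "q": joint angles; "dq": joint speeds; "effort": joint torques, N m; "eef_pos": TCP position; "eef_rot": TCP orientation; "wrist_force": force on the tool from outside, world axes, zero at the start; "ft_torque": the same for the moment, N m; "grip_width": finger opening in m; "grip_force": force on a finger pad.
Only numpy, scipy, OpenCV 4.12 (cv2) and the standard library are available. Lean on these libraries where they do the work, as an engineer would, in place of code of your own. Each camera call takes 0.05 s, during which the arm holds its last target. There are 200 camera calls.

### The job

Set the mask test bench to its leak test: with your fingertips push the ball-topped lever through the H-shaped gate, out of the left-hand leg, across the middle channel and then forward (away from you) fully home into the third slot, the far end of the right-hand leg, without letting it drop back into the fourth. Then press the round start button on the panel right down and let it come up. Push the lever gently, without pinching it or forcing it against the gate, and leave the loose things where they stand.

Things in the scene. Friction and masses are not known exactly. Their poses are not given: they have to be found in the camera images.
- bench: The mask test bench, fixed to the table: black case, deck 90 mm above the table. Origin on the table surface right below the centre of the H gate; x points forward (away from the operator, along the gate's legs), y to the operator's left, z up. Case from x -130 to +210 and y -430 to +130 mm; the masked test head on its right rear covers y -430 to -190 mm, up to z 320 mm.
- gate_center (a point): Centre of the H gate on the plate's top, 100 mm above the table; axes as the bench. Plate 110 (x) x 96 (y) mm with two legs along x, at y +20 (left) and -20 mm (right), each 18 mm wide, x -40 to +40 mm, joined at x 0 by a neutral channel 22 mm wide; the tongues between have round noses. Behind it stands a gauge box (x +147 to +203, y -25 to +85 mm, top 140 mm above the table).
- slot3 (a point): Where the rod stands when home in the third slot: far end of the right-hand leg, at plate height (bench x +32, y -20 mm). Each slot end has punched dots, as many as its number: first = left forward, second = left back, third = right forward, fourth = right back.
- selector_cross (a joint): Sideways tilt of the lever in rad about the bench's x axis: -0.31 far left, 0 mid-channel, +0.31 far right; in the legs about 0.24 to 0.31 either side. The lever stays where it is left (friction about 2 N at the knob).
- selector_fore (a joint): Forward tilt of the lever in rad: -0.42 fully back, 0 upright in the neutral channel, +0.42 fully forward (end stops). It can cross between the legs only within about 0.06 of 0. Stays where it is left, friction as for the sideways tilt. It starts anywhere along the left leg.
- knob_center (a point): Centre of the black ball knob (40 mm across, on a 12 mm steel rod). The lever tilts about a pivot at bench x 0, y 0, z 27 mm; knob centre 170 mm from it: upright 197 mm above the table. With tilts c (cross) and f (fore) it lies at bench x 170 sin f, y -170 sin c cos f, z 27 + 170 cos c cos f mm.
- start (a joint): Travel of the start button in m: 0 up, 0.006 fully pressed; it springs back. Full press takes about 5 N.
- start_top (a point): Centre of the top of the start button: a flat steel push button 26 mm across in a dark round collar 42 mm across, pressed straight down; its top is 112 mm above the table when up.
- lever: The lever itself (rod and knob); the origin is its pivot and its z axis points along the rod to the knob.
- adapter: Bystander: open aluminium thread adapter, 50 mm across, 38 mm high, loose on the deck to the left of the gate. The origin is the centre of its underside.
- valve_cover: Bystander: black valve cover, 42 mm across, 18 mm high, loose on the deck in front of the gate. The origin is the centre of its underside.
- filter: Bystander: grey filter canister, 104 mm across, 78 mm high, loose on the table to the left of the bench. The origin is the centre of its underside.
- spray: Bystander: white bottle, 60 mm across, 150 mm high, on the table left of the bench. The origin is the centre of its underside.
- screwdriver: Bystander: screwdriver 190 mm long, lying on the table left in front of the bench. The origin is about the middle of its length.
- grease: Bystander: small grey jar, 54 mm across, 45 mm high, loose on the deck to the right of the gate, behind the start button. The origin is the centre of its underside.

How it is judged:
By the outcome, as a careful person would: the job done as asked, in the order asked, and still so for the second after the job is handed in, with the robot touching nothing.
It also fails if it takes over 61 s, if anything falls off the work surface, if the arm or the gripper's body presses on something with over 40 N, if the wrist force passes 120 N, or if a joint passes its speed limit or range.

## Working session

There is one attempt and no reset: what is moved stays moved. The work goes in short steps, Python scripts to look and compute and a shell command to move; the robot and the scene stay as the last step left them, time stands still between calls to the robot, and variables do not carry over. Pictures are saved under pics/ and viewed, at most 10 in all, crops included, and the job is handed in when it is done.

```bash
mkdir -p pics; python3 - <<'E'
from plant import telemetry, snapshot, camera_model
import cv2, numpy as np
o=telemetry.get_obs(); print(o)
for n in("scene","side","wrist"):
    im=snapshot(n); cv2.imwrite(f"pics/{n}0.png",im[...,::-1]); m=camera_model(n); print(n,m)
a=cv2.imread("pics/scene0.png");b=cv2.imread("pics/side0.png")
cv2.imwrite("pics/w0.png",cv2.imread("pics/wrist0.png"))
E
```

```text
{'time': 0.0, 'q': array([ 1.08300482,  0.46838917, -0.01157754,  1.60364602,  0.00599847,
        1.07141465, -0.05629878]), 'dq': array([-1.25923909e-03,  1.35044080e-05,  3.61824878e-04,  4.77247460e-04,
       -9.91186253e-04, -7.75717052e-05, -1.79151502e-03]), 'effort': array([ 5.22567570e-04, -5.32397354e+01,  2.17880850e-02, -2.51311201e+01,
        1.14839661e-02,  7.68640952e-03, -2.35317088e-05]), 'eef_pos': array([ 0.27931669, -0.58621171,  0.19152134]), 'eef_rot': array([-3.13977476e+00,  1.36604426e-04,  4.44705694e-01]), 'wrist_force': array([ 0.13653747,  0.28538066, -1.00914026]), 'ft_torque': array([ 0.0128586 , -0.01073664,  0.03798518]), 'grip_force': 0.0, 'grip_width': 0.08554192284773511}
scene {'camera_matrix': array([[363.31129032,   0.        , 329.64708481],
       [  0.        , 363.31129032, 199.17772747],
       [  0.        ,   0.        ,   1.        ]]), 'dist_coeffs': array([-0.02932709,  0.        ,  0.        ,  0.        ,  0.        ]), 'world_from_camera': array([[ 0.40144462,  0.48092503, -0.77945708,  1.0560719 ],
       [ 0.91588136, -0.209043
[... 605 characters left out ...]
34433,  0.7021595 ],
       [ 0.        ,  0.        ,  0.        ,  1.        ]])}
wrist {'camera_matrix': array([[334.04596777,   0.        , 321.97389044],
       [  0.        , 334.04596777, 200.06266009],
       [  0.        ,   0.        ,   1.        ]]), 'dist_coeffs': array([0.00812205, 0.        , 0.        , 0.        , 0.        ]), 'hand_eye': array([[-3.33509491e-04, -9.52366188e-01, -3.04956606e-01,
         7.60868824e-02],
       [ 9.99999610e-01, -6.82413696e-05, -8.80514088e-04,
         1.09785029e-03],
       [ 8.17761189e-04, -3.04956781e-01,  9.52365840e-01,
        -1.79526606e-01],
       [ 0.00000000e+00,  0.00000000e+00,  0.00000000e+00,
         1.00000000e+00]])}
```

View pics/scene0.png

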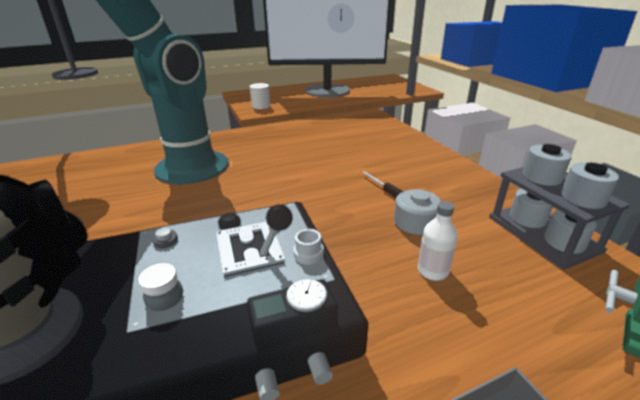

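View pics/side0.png

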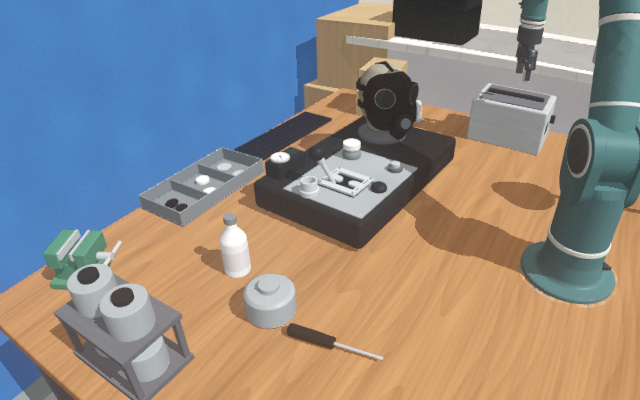

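The scene view, taken from behind the bench, shows the knob at about (280,217), the plate at (250,245), the button at (165,236), the valve cover at (230,220) and the adapter at (308,243). In the side view the knob is at (317,153), the plate at (345,181) and the button at (395,167). Next I cast both views onto the plate plane.

```bash
cat > h.py <<'E'
import cv2, numpy as np
from plant import telemetry, snapshot, camera_model
from scipy.spatial.transform import Rotation as R
def cam(n,o=None):
    m=camera_model(n)
    if n=="wrist":
        T=np.eye(4);T[:3,:3]=R.from_euler('xyz',o['eef_rot']).as_matrix();T[:3,3]=o['eef_pos'];W=T@m['hand_eye']
    else: W=m['world_from_camera']
    return m['camera_matrix'],m['dist_coeffs'],W
def ray(c,uv):
    K,d,W=c; p=cv2.undistortPoints(np.array(uv,float).reshape(-1,1,2),K,d)[:,0]
    return W[:3,3],np.c_[p,np.ones(len(p))]@W[:3,:3].T
def onz(c,uv,z):
    o,r=ray(c,uv); return o+r*((z-o[2])/r[:,2])[:,None]
def tri(c1,u1,c2,u2):
    (a,r),(b,s)=ray(c1,[u1]),ray(c2,[u2]); r=r[0];s=s[0]
    t=np.linalg.lstsq(np.c_[r,-s],b-a,rcond=None)[0]; p,q=a+t[0]*r,b+t[1]*s
    return (p+q)/2,np.linalg.norm(p-q)
def proj(c,P):
    K,d,W=c; M=np.linalg.inv(W); return cv2.projectPoints(np.array(P,float).reshape(-1,1,3),cv2.Rodrigues(M[:3,:3])[0],M[:3,3],K,d)[0][:,0]
def top(c,im,z,x0,y1,n,m,s=1000.): # rows: x falling downward, cols: y falling rightward; s px/m; x0=max x,y1=max y
    i,j=np.mgrid[:n,:m]; P=np.c_[(x0-i/s).ravel(),(y1-j/s).ravel(),np.full(n*m,z)]
    u=proj(c,P).reshape(n,m,2).astype(np.float32); return cv2.remap(im,u[...,0],u[...,1],cv2.INTER_CUBIC)
E
python3 - <<'E'
from h import *
S,D=cam("scene"),cam("side")
for n,a,b in(("knob",(280,217),(317,153)),("gate",(250,246),(345,181)),("start",(165,234),(395,165)),("cover",(230,219),(379,186)),("gauge",(307,293),(280,157))):
    print(n,tri(S,a,D,b))
g=tri(S,(250,246),D,(345,181))[0]
s=1500.
I=[top(c,cv2.imread(f"pics/{n}0.png"),.1,g[0]+.16,g[1]+.13,480,390,s) for c,n in((S,"scene"),(D,"side"))]
print("x0,y1",g[0]+.16,g[1]+.13)
cv2.imwrite("pics/top.png",np.hstack(I))
E
```

```text
knob (array([0.61810633, 0.09588953, 0.17978315]), np.float64(0.0014588840186889195))
gate (array([0.56162866, 0.05461403, 0.09582581]), np.float64(0.0006519505889645831))
start (array([ 0.48139343, -0.0751094 ,  0.10404794]), np.float64(0.00018725049867090876))
cover (array([0.47280576, 0.03801367, 0.09943943]), np.float64(0.0006695986694123958))
gauge (array([0.73758429, 0.09278054, 0.13644921]), np.float64(0.0002772002612646627))
x0,y1 0.7216286649827419 0.18461403115593905
```

View pics/top.png

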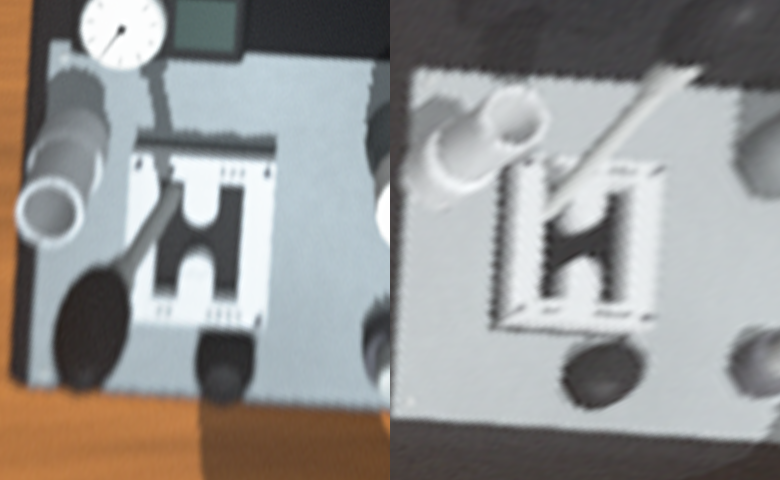

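The plate centre is at about world (0.562, 0.054) with a yaw of about -2.8°. The lever is at f≈0.33 and c≈-0.28. I'll raise the arm, turn the tool to the bench axes and go in front of the gate with the fingers shut.

```bash
python3 -m crank '[{"dz":-6,"jaw":1},{"dz":-12,"jaw":1},{"dx":4,"dy":-4.5,"dz":-16,"wz":10,"jaw":1},{"dx":8,"dy":-9,"dz":-16,"wz":20,"jaw":1},{"dx":12,"dy":-13.5,"dz":-16,"wz":28.2,"jaw":1},{"dx":16,"dy":-18,"dz":-16,"wz":28.2,"jaw":1},{"dx":20,"dy":-22.5,"dz":-16,"wz":28.2,"jaw":1},{"dx":24,"dy":-27,"dz":-16,"wz":28.2,"jaw":1},{"dx":28,"dy":-31.5,"dz":-16,"wz":28.2,"jaw":1},{"dx":32,"dy":-36,"dz":-16,"wz":28.2,"jaw":1}]' 20
```

```text
invalid input
```

```bash
python3 -m crank '[{"dx":0,"dy":0,"dz":-6,"wx":0,"wy":0,"wz":0,"jaw":1},{"dx":0,"dy":0,"dz":-12,"wx":0,"wy":0,"wz":0,"jaw":1},{"dx":4,"dy":-4.5,"dz":-16,"wx":0,"wy":0,"wz":10,"jaw":1},{"dx":8,"dy":-9,"dz":-16,"wx":0,"wy":0,"wz":20,"jaw":1},{"dx":12,"dy":-13.5,"dz":-16,"wx":0,"wy":0,"wz":28.2,"jaw":1},{"dx":16,"dy":-18,"dz":-16,"wx":0,"wy":0,"wz":28.2,"jaw":1},{"dx":20,"dy":-22.5,"dz":-16,"wx":0,"wy":0,"wz":28.2,"jaw":1},{"dx":24,"dy":-27,"dz":-16,"wx":0,"wy":0,"wz":28.2,"jaw":1},{"dx":28,"dy":-31.5,"dz":-16,"wx":0,"wy":0,"wz":28.2,"jaw":1},{"dx":32,"dy":-36,"dz":-16,"wx":0,"wy":0,"wz":28.2,"jaw":1}]' 20
```

```text
time: 1.4
eef_pos: [0.4137, -0.1222, 0.3525]
eef_rot: [3.141, -0.0, -0.048]
wrist_force: [0.5, 1.3, -0.2]
grip_width: -0.0
grip_force: 0.0
```

```bash
python3 -m crank '[{"dx":3,"dy":-5,"dz":0,"wx":0,"wy":0,"wz":0,"jaw":1},{"dx":6,"dy":-10,"dz":0,"wx":0,"wy":0,"wz":0,"jaw":1},{"dx":8,"dy":-14,"dz":0,"wx":0,"wy":0,"wz":0,"jaw":1},{"dx":8,"dy":-14,"dz":0,"wx":0,"wy":0,"wz":0,"jaw":1},{"dx":8,"dy":-14,"dz":0,"wx":0,"wy":0,"wz":0,"jaw":1}]'
python3 - <<'E'
from h import *
o=telemetry.get_obs(); im=snapshot("wrist")[...,::-1].copy(); cv2.imwrite("pics/w1.png",im)
np.save("w1.npy",np.r_[o['eef_pos'],o['eef_rot']])
B=np.array([.5615,.054]); a=-.05; X=np.array([np.cos(a),np.sin(a)]);Y=np.array([-X[1],X[0]])
c=cam("wrist",o)
for P in[(-.055,.048,.1),(.055,.048,.1),(.055,-.048,.1),(-.055,-.048,.1),(0,0,.1)]:
    u=proj(c,[*(B+P[0]*X+P[1]*Y),P[2]])[0]; cv2.circle(im,tuple(int(round(v)) for v in u),2,(0,0,255),-1)
cv2.imwrite("pics/w1m.png",im); print(o['eef_pos'],o['eef_rot'])
E
```

```text
time: 2.02
eef_pos: [0.4998, 0.0111, 0.3521]
eef_rot: [3.141, 0.001, -0.048]
wrist_force: [0.4, -1.1, 0.6]
grip_width: 0.0004
grip_force: 0.0
[0.49980305 0.01114234 0.3520516 ] [ 3.14095910e+00  1.04540386e-03 -4.80063345e-02]
```

View pics/w1m.png

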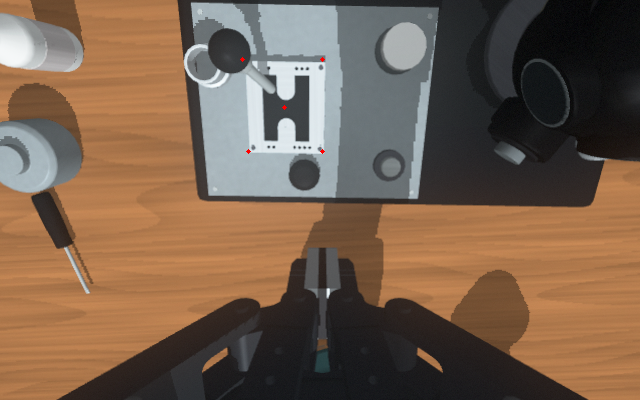

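The wrist view shows the knob at (229,50), the plate corners at about (326,63), (324,153) and (249,153), the button at (389,165), the valve cover at (304,173), and the adapter behind the knob at about (205,65).

```bash
python3 - <<'E'
from h import *
v=np.load("w1.npy"); c=cam("wrist",dict(eef_pos=v[:3],eef_rot=v[3:]))
p=onz(c,[(326,62),(324,153),(249,153)],.1)[:,:2]; print(p)
x=p[0]-p[1]; print("yaw",np.arctan2(x[1],x[0]),"len",np.linalg.norm(x),np.linalg.norm(p[2]-p[1]), "centre",(p[0]+p[2])/2)
a=-.048;X=np.array([np.cos(a),np.sin(a)]);Y=np.array([-X[1],X[0]]);B=((p[0]+p[2])/2+[.5615,.054])/2
b=lambda q:np.round([(q[:2]-B)@X*1e3,(q[:2]-B)@Y*1e3],1)
g=cv2.cvtColor(cv2.imread("pics/w1.png"),6)
print("B",B,"knob",b(onz(c,[(229,50)],.181)[0]),"start",b(onz(c,[(389,165)],.112)[0]),"tcp",b(v[:2]))
for n,u,z in(("cover",(304,173),.1),("adapter",(205,65),.128),("grease",(404,46),.135)): print(n,b(onz(c,[u],z)[0]))
E
```

```text
[[ 0.61104368 -0.00085921]
 [ 0.50195354  0.00660706]
 [ 0.50663563  0.10379541]]
yaw -0.06833466095875299 len 0.10934534601920672 0.0973010689975398 centre [0.55883965 0.0514681 ]
B [0.56016983 0.05273405] knob [57.5 43.1] start [ -69.3 -131.7] tcp [-58.3 -44.4]
cover [-82.5 -22.5]
adapter [47.9 84.8]
grease [  66.5 -135.2]
```

```bash
python3 -m crank '[{"dx":5,"dy":-3,"dz":0,"wx":0,"wy":0,"wz":0,"jaw":1},{"dx":10,"dy":-6,"dz":0,"wx":0,"wy":0,"wz":0,"jaw":1},{"dx":15,"dy":-8.7,"dz":0,"wx":0,"wy":0,"wz":0,"jaw":1},{"dx":17,"dy":-8.7,"dz":2,"wx":0,"wy":0,"wz":0,"jaw":1},{"dx":17,"dy":-8.7,"dz":6,"wx":0,"wy":0,"wz":0,"jaw":1},{"dx":17,"dy":-8.7,"dz":10,"wx":0,"wy":0,"wz":0,"jaw":1},{"dx":17,"dy":-8.7,"dz":14,"wx":0,"wy":0,"wz":0,"jaw":1},{"dx":17,"dy":-8.7,"dz":17,"wx":0,"wy":0,"wz":0,"jaw":1},{"dx":17,"dy":-8.7,"dz":19,"wx":0,"wy":0,"wz":0,"jaw":1},{"dx":17,"dy":-8.7,"dz":19,"wx":0,"wy":0,"wz":0,"jaw":1}]'
cat > look.py <<'E'
from h import *
import sys
o=telemetry.get_obs(); im=snapshot("wrist")[...,::-1].copy(); cv2.imwrite(f"pics/{sys.argv[1]}.png",im)
np.save(sys.argv[1]+".npy",np.r_[o['eef_pos'],o['eef_rot']])
a=-.052;X=np.array([np.cos(a),np.sin(a)]);Y=np.array([-X[1],X[0]]);B=np.array([.5602,.0527])
d=o['eef_pos'][:2]-B; print("tcp bench mm",np.round([d@X*1e3,d@Y*1e3,o['eef_pos'][2]*1e3],1),o['wrist_force'])
E
python3 look.py w2
```

```text
time: 3.32
eef_pos: [0.6734, 0.0893, 0.1612]
eef_rot: [3.14, 0.002, -0.049]
wrist_force: [0.4, 0.6, 1.2]
grip_width: 0.0
grip_force: 0.0
tcp bench mm [111.1  42.5 161.2] [0.39029134 0.57938631 1.19385616]
```

```bash
python3 -m crank '[{"dx":-1,"dy":0,"dz":0,"wx":0,"wy":0,"wz":0,"jaw":1},{"dx":-2,"dy":0,"dz":0,"wx":0,"wy":0,"wz":0,"jaw":1},{"dx":-3,"dy":0,"dz":0,"wx":0,"wy":0,"wz":0,"jaw":1},{"dx":-4,"dy":0,"dz":0,"wx":0,"wy":0,"wz":0,"jaw":1},{"dx":-5,"dy":0,"dz":0,"wx":0,"wy":0,"wz":0,"jaw":1},{"dx":-6,"dy":0,"dz":0,"wx":0,"wy":0,"wz":0,"jaw":1},{"dx":-6.8,"dy":0,"dz":0,"wx":0,"wy":0,"wz":0,"jaw":1},{"dx":-7.6,"dy":0,"dz":0,"wx":0,"wy":0,"wz":0,"jaw":1},{"dx":-7.6,"dy":0,"dz":0,"wx":0,"wy":0,"wz":0,"jaw":1}]'
python3 look.py w3
python3 - <<'E'
from h import *
S,D=[(snapshot(n)[...,::-1]) for n in("scene","side")]
cv2.imwrite("pics/scene3.png",S);cv2.imwrite("pics/side3.png",D)
f=lambda im,x,y:cv2.resize(im[y:y+100,x:x+133],None,fx=3,fy=3,interpolation=2)
w=cv2.imread("pics/w3.png")
cv2.imwrite("pics/v3.png",np.vstack([cv2.resize(np.hstack([f(S,190,180),f(D,270,120)]),(640,240)),w[:360]]))
E
```

```text
time: 4.5
eef_pos: [0.5978, 0.0944, 0.1625]
eef_rot: [3.141, 0.0, -0.047]
wrist_force: [-0.8, -0.1, -0.3]
grip_width: 0.0
grip_force: 0.0
tcp bench mm [ 35.3  43.6 162.5] [-0.78650326 -0.11218026 -0.2839376 ]
```

View pics/v3.png

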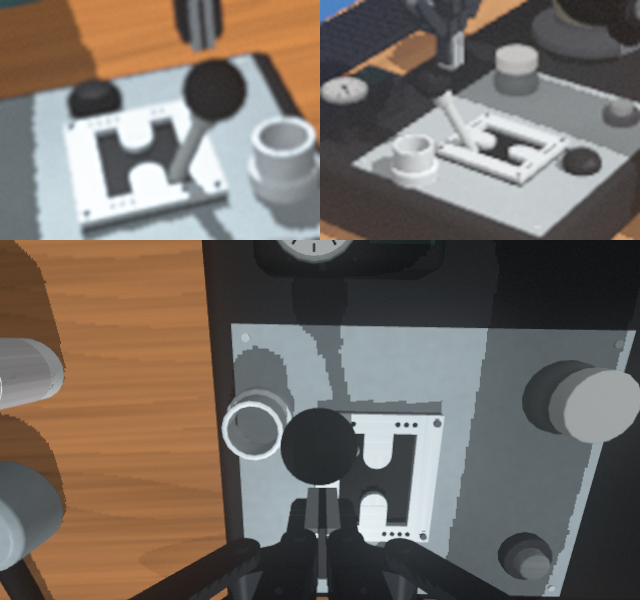

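The scene crop shows the knob still at about (279,217), and in the wrist view it appears just forward of the fingertips, at (320,207). I'll check this against the TCP projection and the earlier wrist frame.

```bash
python3 - <<'E'
from h import *
v=np.load("w3.npy"); S,D=cam("scene"),cam("side")
print("TCP scene",proj(S,v[:3]),"side",proj(D,v[:3]))
C=[(int(275),197)]
print("finger tri", tri(S,(190+205*133/320,180+48*100/240),D,(270+(455-320)*133/320,120+68*100/240)))
print("knob tri", tri(S,(190+215*133/320,180+88*100/240),D,(270+(435-320)*133/320,120+80*100/240)))
w2=cv2.imread("pics/w2.png");S3=cv2.imread("pics/scene3.png");S0=cv2.imread("pics/scene0.png")
f=lambda im:cv2.resize(im[150:270,190:350],(400,300),interpolation=2)
cv2.imwrite("pics/v4.png",np.vstack([np.hstack([f(S0),f(S3)]),np.hstack([cv2.resize(w2,(400,250)),cv2.resize(cv2.imread("pics/w3.png"),(400,250))])]))
E
```

```text
TCP scene [[275.6302094 219.3196869]] side [[324.19799399 161.08973183]]
finger tri (array([0.59341994, 0.09540168, 0.19704994]), np.float64(0.005598617784906785))
knob tri (array([0.61605077, 0.09548207, 0.17920701]), np.float64(0.00146492328926301))
```

View pics/v4.png

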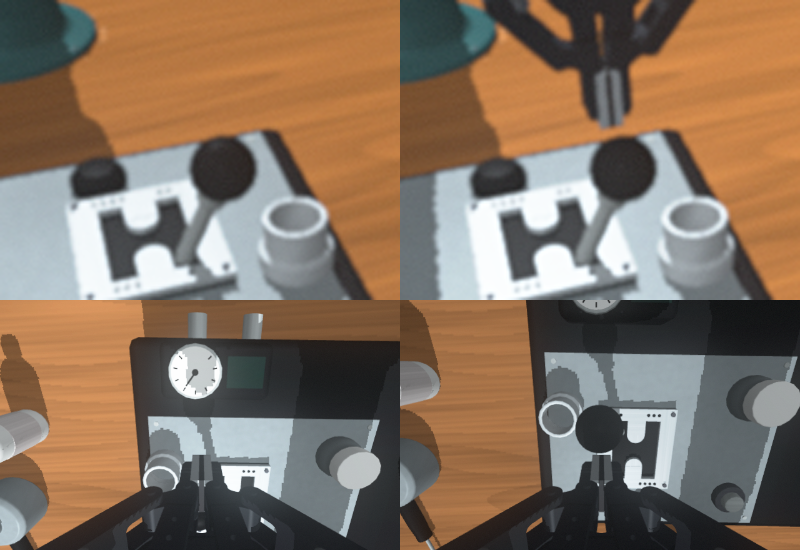

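The fingertips really end about 33 mm short of the reported TCP: triangulated tip z≈0.197 against a TCP z of 0.162. So they passed over the knob without moving it. I'll use the measured offset and repeat the pull lower, with the TCP at about 0.138.

```bash
python3 -m crank '[{"dx":0,"dy":0,"dz":-4,"wx":0,"wy":0,"wz":0,"jaw":1},{"dx":3,"dy":0,"dz":-4,"wx":0,"wy":0,"wz":0,"jaw":1},{"dx":6,"dy":0,"dz":-4,"wx":0,"wy":0,"wz":0,"jaw":1},{"dx":7.5,"dy":0,"dz":-4,"wx":0,"wy":0,"wz":0,"jaw":1},{"dx":7.5,"dy":0,"dz":-1,"wx":0,"wy":0,"wz":0,"jaw":1},{"dx":7.5,"dy":0,"dz":1.5,"wx":0,"wy":0,"wz":0,"jaw":1},{"dx":7.5,"dy":0,"dz":2.5,"wx":0,"wy":0,"wz":0,"jaw":1},{"dx":7.5,"dy":0,"dz":2.5,"wx":0,"wy":0,"wz":0,"jaw":1}]'
python3 -m crank '[{"dx":-1,"dy":0,"dz":0,"wx":0,"wy":0,"wz":0,"jaw":1},{"dx":-2,"dy":0,"dz":0,"wx":0,"wy":0,"wz":0,"jaw":1},{"dx":-3,"dy":0,"dz":0,"wx":0,"wy":0,"wz":0,"jaw":1},{"dx":-3.7,"dy":0,"dz":-0.2,"wx":0,"wy":0,"wz":0,"jaw":1},{"dx":-4.4,"dy":0,"dz":-0.3,"wx":0,"wy":0,"wz":0,"jaw":1},{"dx":-5,"dy":0,"dz":-0.4,"wx":0,"wy":0,"wz":0,"jaw":1},{"dx":-5.5,"dy":0,"dz":-0.5,"wx":0,"wy":0,"wz":0,"jaw":1},{"dx":-6,"dy":0,"dz":-0.6,"wx":0,"wy":0,"wz":0,"jaw":1},{"dx":-6,"dy":0,"dz":-0.6,"wx":0,"wy":0,"wz":0,"jaw":1}]'
cat > meas.py <<'E'
# wrist+scene+side; triangulate the dark knob in scene & side by circle near predicted place
from h import *
import sys
a=-.052;X=np.array([np.cos(a),np.sin(a)]);Y=np.array([-X[1],X[0]]);B=np.array([.5602,.0527])
b=lambda q:np.round([(q[:2]-B)@X*1e3,(q[:2]-B)@Y*1e3,q[2]*1e3],1)
n=sys.argv[1]; o=telemetry.get_obs(); ims={k:snapshot(k)[...,::-1].copy() for k in("scene","side","wrist")}
for k in ims: cv2.imwrite(f"pics/{k}_{n}.png",ims[k])
np.save(f"{n}.npy",np.r_[o['eef_pos'],o['eef_rot']])
print("tcp",b(o['eef_pos']),o['wrist_force'])
f=lambda im,x,y:cv2.resize(im[y:y+90,x:x+120],(400,300),interpolation=2)
cv2.imwrite(f"pics/v_{n}.png",np.vstack([np.hstack([f(ims['scene'],190,175),f(ims['side'],280,110)]),np.hstack([cv2.resize(ims['wrist'][50:290,160:480],(400,300)),np.zeros((300,400,3),np.uint8)])]))
E
python3 meas.py m1
```

```text
time: 5.65
eef_pos: [0.673, 0.0908, 0.137]
eef_rot: [3.142, 0.001, -0.048]
wrist_force: [1.1, 0.4, 0.7]
grip_width: 0.0
grip_force: 0.0
time: 6.78
eef_pos: [0.6123, 0.0936, 0.1431]
eef_rot: [3.141, 0.001, -0.047]
wrist_force: [1.5, 1.0, 1.6]
grip_width: -0.0001
grip_force: 0.8
tcp [ 49.9  43.5 143.1] [1.52092364 1.01558595 1.5644761 ]
```

View pics/v_m1.png

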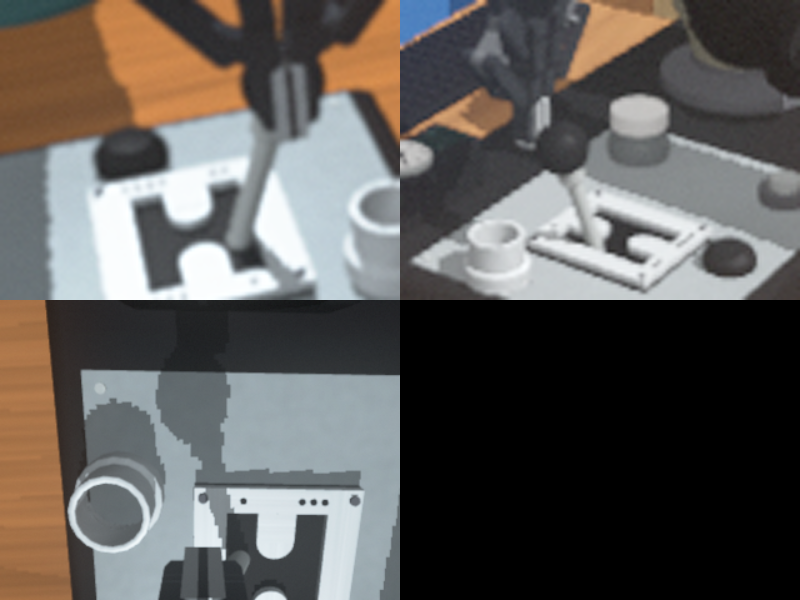

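The lever moved back with the fingertip. The knob is now at scene (275.5,200.5) and side (328.6,154.4).

```bash
python3 - <<'E'
from h import *
a=-.052;X=np.array([np.cos(a),np.sin(a)]);Y=np.array([-X[1],X[0]]);B=np.array([.5602,.0527])
p,r=tri(cam("scene"),(275.5,200.5),cam("side"),(328.6,154.4)); print((p[:2]-B)@X*1e3,(p[:2]-B)@Y*1e3,p[2],r)
E
```

```text
19.131682769015004 48.48822141418644 0.18706963800539633 0.0017611685787633352
```

```bash
python3 -m crank '[{"dx":-0.7,"dy":0,"dz":-0.1,"wx":0,"wy":0,"wz":0,"jaw":1},{"dx":-1.4,"dy":0,"dz":-0.2,"wx":0,"wy":0,"wz":0,"jaw":1},{"dx":-1.9,"dy":0,"dz":-0.3,"wx":0,"wy":0,"wz":0,"jaw":1},{"dx":-1.9,"dy":0,"dz":-0.3,"wx":0,"wy":0,"wz":0,"jaw":1},{"dx":-1,"dy":0,"dz":-0.3,"wx":0,"wy":0,"wz":0,"jaw":1},{"dx":2,"dy":0,"dz":-0.3,"wx":0,"wy":0,"wz":0,"jaw":1},{"dx":2,"dy":-2.5,"dz":-0.3,"wx":0,"wy":0,"wz":0,"jaw":1},{"dx":2,"dy":-5,"dz":-0.3,"wx":0,"wy":0,"wz":0,"jaw":1},{"dx":0,"dy":-5,"dz":-0.3,"wx":0,"wy":0,"wz":0,"jaw":1},{"dx":0,"dy":-5,"dz":-0.3,"wx":0,"wy":0,"wz":0,"jaw":1}]'
python3 meas.py m2
```

```text
time: 8.18
eef_pos: [0.6147, 0.1438, 0.146]
eef_rot: [3.141, 0.002, -0.046]
wrist_force: [-0.1, -0.3, 0.2]
grip_width: -0.0
grip_force: 0.0
tcp [ 49.7  93.8 146. ] [-0.05365813 -0.3379276   0.23162877]
```

View pics/v_m2.png

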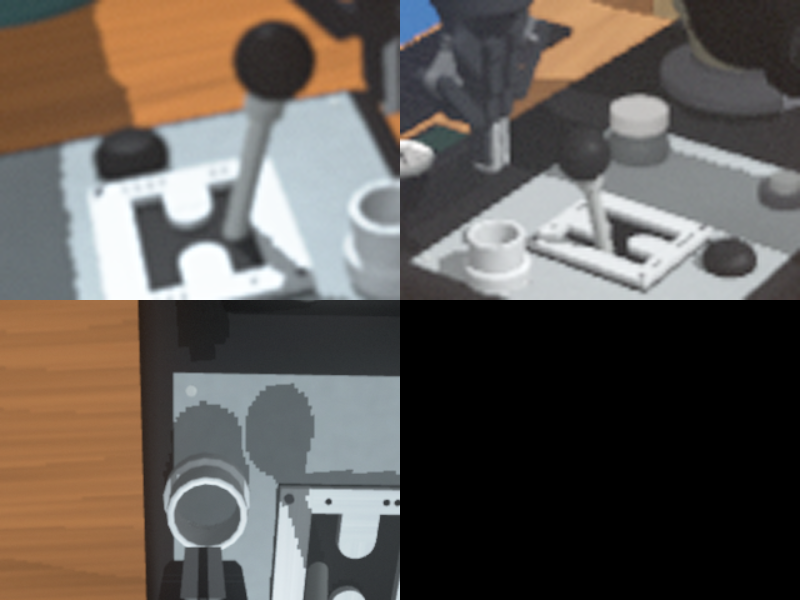

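The knob is now at scene (272.2,193.3) and side (335.2,156.5), with the rod level with the channel.

```bash
python3 - <<'E'
from h import *
a=-.052;X=np.array([np.cos(a),np.sin(a)]);Y=np.array([-X[1],X[0]]);B=np.array([.5602,.0527])
p,r=tri(cam("scene"),(272.2,193.3),cam("side"),(335.2,156.5)); print((p[:2]-B)@X*1e3,(p[:2]-B)@Y*1e3,p[2],r)
E
```

```text
-1.2562289017295551 48.85577033354408 0.18804812518065836 0.00017025327839946931
```

```bash
python3 -m crank '[{"dx":-2.5,"dy":0,"dz":-0.5,"wx":0,"wy":0,"wz":0,"jaw":1},{"dx":-5,"dy":0,"dz":-0.6,"wx":0,"wy":0,"wz":0,"jaw":1},{"dx":-5,"dy":0,"dz":-0.6,"wx":0,"wy":0,"wz":0,"jaw":1}]'
python3 -m crank '[{"dx":0,"dy":1,"dz":0,"wx":0,"wy":0,"wz":0,"jaw":1},{"dx":0,"dy":2,"dz":-0.1,"wx":0,"wy":0,"wz":0,"jaw":1},{"dx":0,"dy":3,"dz":-0.2,"wx":0,"wy":0,"wz":0,"jaw":1},{"dx":0,"dy":4,"dz":-0.3,"wx":0,"wy":0,"wz":0,"jaw":1},{"dx":0,"dy":5,"dz":-0.3,"wx":0,"wy":0,"wz":0,"jaw":1},{"dx":0,"dy":6,"dz":-0.2,"wx":0,"wy":0,"wz":0,"jaw":1},{"dx":0,"dy":7,"dz":-0.1,"wx":0,"wy":0,"wz":0,"jaw":1},{"dx":0,"dy":8,"dz":0,"wx":0,"wy":0,"wz":0,"jaw":1},{"dx":0,"dy":9,"dz":0.2,"wx":0,"wy":0,"wz":0,"jaw":1},{"dx":0,"dy":9.8,"dz":0.4,"wx":0,"wy":0,"wz":0,"jaw":1}]'
python3 meas.py m3
```

```text
time: 8.7
eef_pos: [0.5652, 0.1457, 0.1528]
eef_rot: [3.141, -0.0, -0.047]
wrist_force: [1.3, 0.4, 1.1]
grip_width: -0.0002
grip_force: 0.0
time: 9.95
eef_pos: [0.5607, 0.0469, 0.1479]
eef_rot: [3.141, 0.001, -0.048]
wrist_force: [0.1, 2.2, 2.6]
grip_width: -0.0001
grip_force: 1.1
tcp [  0.8  -5.7 147.9] [0.11077121 2.2080316  2.58082663]
```

View pics/v_m3.png

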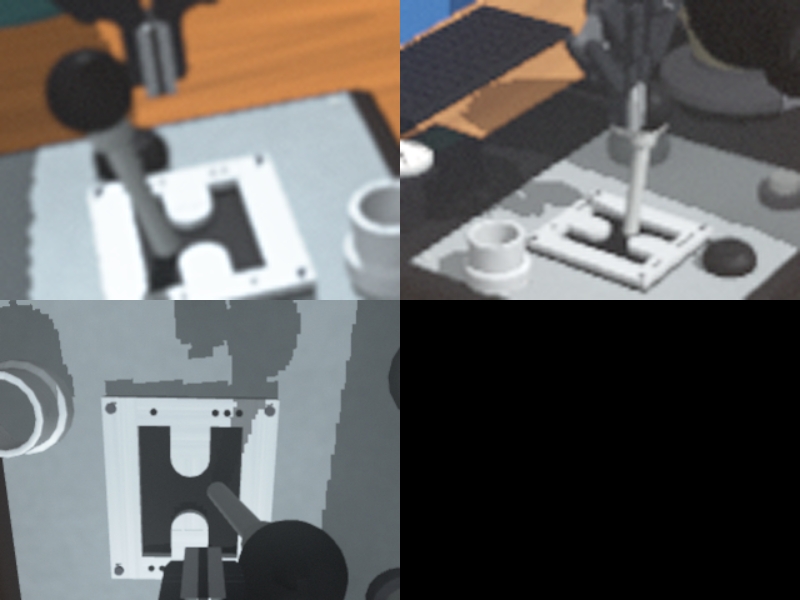

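The knob has crossed to the right and the rod is at the inner edge of the right leg, at about c≈0.23. I'll nudge it 8 mm more, then go round behind it.

```bash
python3 -m crank '[{"dx":0,"dy":0.4,"dz":0.1,"wx":0,"wy":0,"wz":0,"jaw":1},{"dx":0,"dy":0.8,"dz":0.1,"wx":0,"wy":0,"wz":0,"jaw":1},{"dx":0,"dy":0.8,"dz":0.1,"wx":0,"wy":0,"wz":0,"jaw":1},{"dx":0,"dy":0,"dz":0,"wx":0,"wy":0,"wz":0,"jaw":1},{"dx":0,"dy":-1.5,"dz":0,"wx":0,"wy":0,"wz":0,"jaw":1},{"dx":-3,"dy":-1.5,"dz":0,"wx":0,"wy":0,"wz":0,"jaw":1},{"dx":-5.5,"dy":-1.5,"dz":0,"wx":0,"wy":0,"wz":0,"jaw":1},{"dx":-5.5,"dy":2,"dz":0,"wx":0,"wy":0,"wz":0,"jaw":1},{"dx":-5.5,"dy":4.2,"dz":0,"wx":0,"wy":0,"wz":0,"jaw":1},{"dx":-5.5,"dy":4.2,"dz":0,"wx":0,"wy":0,"wz":0,"jaw":1}]'
python3 meas.py m4
```

```text
time: 11.35
eef_pos: [0.5042, 0.0081, 0.1486]
eef_rot: [3.141, -0.0, -0.05]
wrist_force: [-0.2, 0.9, -0.2]
grip_width: 0.0001
grip_force: 0.0
tcp [-53.6 -47.5 148.6] [-0.22818657  0.89964713 -0.19642133]
```

View pics/v_m4.png

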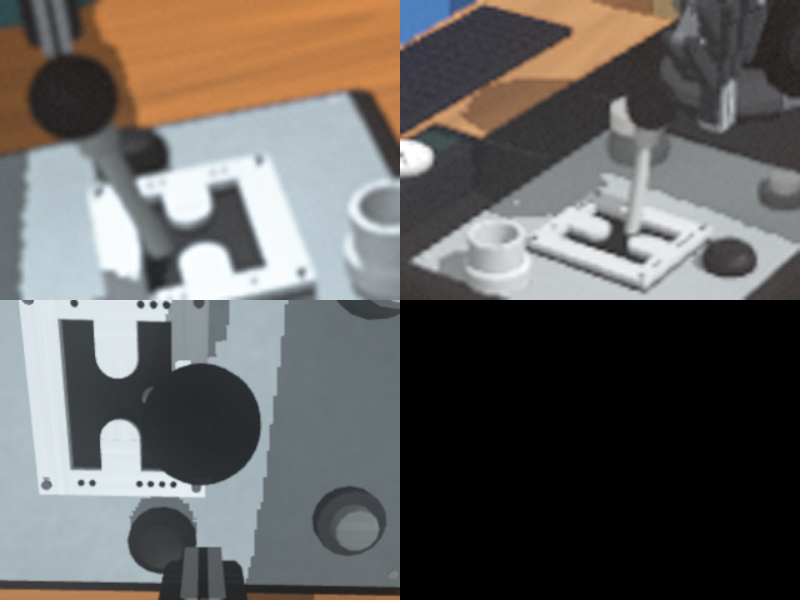

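```bash
python3 -m crank '[{"dx":1,"dy":0,"dz":-0.2,"wx":0,"wy":0,"wz":0,"jaw":1},{"dx":2,"dy":0,"dz":-0.3,"wx":0,"wy":0,"wz":0,"jaw":1},{"dx":3,"dy":0,"dz":-0.2,"wx":0,"wy":0,"wz":0,"jaw":1},{"dx":4,"dy":0,"dz":0,"wx":0,"wy":0,"wz":0,"jaw":1},{"dx":5,"dy":0,"dz":0.2,"wx":0,"wy":0,"wz":0,"jaw":1},{"dx":6,"dy":0,"dz":0.4,"wx":0,"wy":0,"wz":0,"jaw":1},{"dx":7,"dy":0,"dz":0.7,"wx":0,"wy":0,"wz":0,"jaw":1},{"dx":7.8,"dy":0,"dz":1,"wx":0,"wy":0,"wz":0,"jaw":1},{"dx":8.4,"dy":0,"dz":1.2,"wx":0,"wy":0,"wz":0,"jaw":1},{"dx":8.4,"dy":0,"dz":1.2,"wx":0,"wy":0,"wz":0,"jaw":1}]'
python3 meas.py m5
```

```text
time: 12.75
eef_pos: [0.5884, 0.0048, 0.1361]
eef_rot: [-3.141, -0.0, -0.047]
wrist_force: [-0.2, 1.2, -0.4]
grip_width: -0.0001
grip_force: 0.1
tcp [ 30.6 -46.4 136.1] [-0.15874198  1.20452629 -0.38140035]
```

```bash
python3 -m crank '[{"dx":0.2,"dy":0,"dz":0,"wx":0,"wy":0,"wz":0,"jaw":1},{"dx":0.4,"dy":0,"dz":0,"wx":0,"wy":0,"wz":0,"jaw":1},{"dx":0.4,"dy":0,"dz":0,"wx":0,"wy":0,"wz":0,"jaw":1}]'; python3 meas.py m6
```

```text
time: 13.28
eef_pos: [0.5916, 0.0045, 0.1362]
eef_rot: [3.141, 0.001, -0.047]
wrist_force: [-1.9, -0.2, -1.4]
grip_width: -0.0001
grip_force: 0.8
tcp [ 33.9 -46.5 136.2] [-1.88216218 -0.21173677 -1.42624666]
```

View pics/v_m6.png

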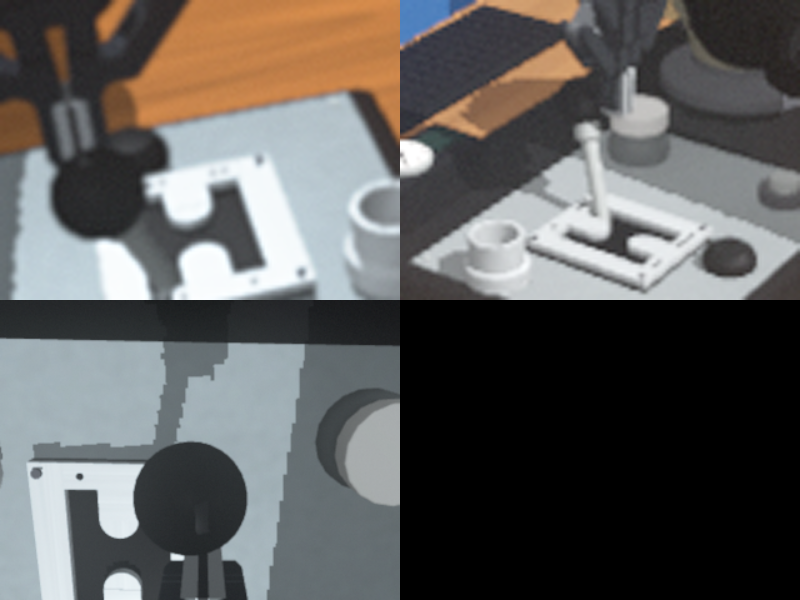

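The lever is in the right leg, most of the way forward. I've gone over the picture allowance (11 viewed, the limit was 10), so from here I'll use only numbers. I'll feel for the end stop in small steps.

```bash
python3 -m crank '[{"dx":0.2,"dy":0,"dz":0.1,"wx":0,"wy":0,"wz":0,"jaw":1},{"dx":0.2,"dy":0,"dz":0.1,"wx":0,"wy":0,"wz":0,"jaw":1}]'|grep -E "pos|wrist"; python3 -m crank '[{"dx":0.2,"dy":0,"dz":0,"wx":0,"wy":0,"wz":0,"jaw":1},{"dx":0.2,"dy":0,"dz":0,"wx":0,"wy":0,"wz":0,"jaw":1}]'|grep -E "pos|wrist"
```

```text
eef_pos: [0.5943, 0.0045, 0.1355]
wrist_force: [-0.9, 0.3, -0.6]
eef_pos: [0.596, 0.0044, 0.1354]
wrist_force: [-1.9, 0.5, -1.7]
```

```bash
python3 -m crank '[{"dx":0.1,"dy":0,"dz":0,"wx":0,"wy":0,"wz":0,"jaw":1},{"dx":0.1,"dy":0,"dz":0,"wx":0,"wy":0,"wz":0,"jaw":1}]'|grep -E "pos|wrist"
```

```text
eef_pos: [0.597, 0.0043, 0.1354]
wrist_force: [-1.5, -0.3, -0.9]
```

```bash
python3 -m crank '[{"dx":0.15,"dy":0,"dz":0,"wx":0,"wy":0,"wz":0,"jaw":1},{"dx":0.15,"dy":0,"dz":0,"wx":0,"wy":0,"wz":0,"jaw":1}]'|grep -E "pos|wrist"
```

```text
eef_pos: [0.5983, 0.0042, 0.1354]
wrist_force: [-2.3, 0.5, -1.1]
```

```bash
python3 -m crank '[{"dx":0.1,"dy":0,"dz":0,"wx":0,"wy":0,"wz":0,"jaw":1},{"dx":0.1,"dy":0,"dz":0,"wx":0,"wy":0,"wz":0,"jaw":1}]'|grep -E "pos|wrist"
```

```text
eef_pos: [0.5991, 0.0042, 0.1352]
wrist_force: [-3.3, -0.5, -0.6]
```

```bash
python3 -m crank '[{"dx":0.1,"dy":0,"dz":0,"wx":0,"wy":0,"wz":0,"jaw":1},{"dx":0.1,"dy":0,"dz":0,"wx":0,"wy":0,"wz":0,"jaw":1}]'|grep -E "pos|wrist"
```

```text
eef_pos: [0.5998, 0.0043, 0.1351]
wrist_force: [-3.4, 0.1, -2.0]
```

```bash
python3 -m crank '[{"dx":0.1,"dy":0,"dz":0,"wx":0,"wy":0,"wz":0,"jaw":1},{"dx":0.1,"dy":0,"dz":0,"wx":0,"wy":0,"wz":0,"jaw":1}]'|grep -E "pos|wrist"
```

```text
eef_pos: [0.6008, 0.0042, 0.1351]
wrist_force: [-5.8, 1.2, -4.0]
```

```bash
python3 -m crank '[{"dx":0.1,"dy":0,"dz":0,"wx":0,"wy":0,"wz":0,"jaw":1},{"dx":0.1,"dy":0,"dz":0,"wx":0,"wy":0,"wz":0,"jaw":1}]'|grep -E "pos|wrist"; python3 meas.py m7
python3 - <<'E'
from h import *
a=-.052;X=np.array([np.cos(a),np.sin(a)]);Y=np.array([-X[1],X[0]]);B=np.array([.5602,.0527])
v=np.load("m7.npy")
# predicted knob at home, and dark blob near it in the wrist view
P=np.r_[B+.0693*X-.043*Y,.176]; c=cam("wrist",dict(eef_pos=v[:3],eef_rot=v[3:])); u=proj(c,P)[0]; print("pred wrist",u)
im=cv2.imread("pics/wrist_m7.png").max(2); x0,y0=int(u[0])-70,int(u[1])-70
w=im[y0:y0+140,x0:x0+140]; 
h=cv2.HoughCircles(cv2.medianBlur(w,5),3,1.5,50,param1=80,param2=15,minRadius=30,maxRadius=60)
print(None if h is None else h[0][:3]+[x0,y0,0])
E
```

```text
eef_pos: [0.6014, 0.0042, 0.1349]
wrist_force: [-5.9, 0.9, -3.1]
tcp [ 43.7 -46.3 134.9] [-5.903764    0.90382505 -3.08701916]
pred wrist [310.72114224 215.03186053]
[[309.75       213.25        45.90000153]
 [246.75       162.25        36.29999924]
 [252.75       229.75        50.54999924]]
```

```bash
python3 -m crank '[{"dx":0.2,"dy":0,"dz":0,"wx":0,"wy":0,"wz":0,"jaw":1},{"dx":0.2,"dy":0,"dz":0,"wx":0,"wy":0,"wz":0,"jaw":1}]'|grep -E "pos|wrist"
```

```text
eef_pos: [0.6028, 0.0041, 0.1347]
wrist_force: [-7.0, 0.5, -3.4]
```

```bash
python3 -m crank '[{"dx":-1,"dy":0,"dz":0,"wx":0,"wy":0,"wz":0,"jaw":1},{"dx":-4,"dy":0,"dz":0,"wx":0,"wy":0,"wz":0,"jaw":1},{"dx":-7,"dy":0,"dz":-3,"wx":0,"wy":0,"wz":0,"jaw":1},{"dx":-11,"dy":1,"dz":-8,"wx":0,"wy":0,"wz":0,"jaw":1},{"dx":-11.4,"dy":5,"dz":-10,"wx":0,"wy":0,"wz":0,"jaw":1},{"dx":-11.4,"dy":8,"dz":-10,"wx":0,"wy":0,"wz":0,"jaw":1},{"dx":-11.4,"dy":8.6,"dz":-10,"wx":0,"wy":0,"wz":0,"jaw":1},{"dx":-11.4,"dy":8.6,"dz":-10,"wx":0,"wy":0,"wz":0,"jaw":1}]'; python3 meas.py m8
cat > fit.py <<'E'
from h import *
a=-.052;X=np.array([np.cos(a),np.sin(a)]);Y=np.array([-X[1],X[0]]);B=np.array([.5602,.0527])
b=lambda q:np.round([(q[:2]-B)@X*1e3,(q[:2]-B)@Y*1e3,q[2]*1e3],1)
v=np.load("m8.npy"); C={k:cam(k,dict(eef_pos=v[:3],eef_rot=v[3:])) for k in("scene","side","wrist")}
P=np.r_[B+.0693*X-.043*Y,.176]; Q=np.r_[B-.0693*X-.1317*Y,.112]; kn={}
for nm,T,r in(("knob",P,.02),("start",Q,.013)):
  for k,c in C.items():
    u=proj(c,T)[0]; R_=r*c[0][0,0]/((np.linalg.inv(c[2])@np.r_[T,1])[2]); s=4
    n=int(3*R_); x0,y0=int(u[0])-n,int(u[1])-n
    if x0<0 or y0<0 or y0+2*n>400 or x0+2*n>640: print(nm,k,"out",u);continue
    w=cv2.resize(cv2.imread(f"pics/{k}_m8.png",0)[y0:y0+2*n,x0:x0+2*n],None,fx=s,fy=s,interpolation=2)
    h=cv2.HoughCircles(cv2.GaussianBlur(w,(5,5),1.5),3,1.5,8*s,param1=80,param2=12,minRadius=int(.8*R_*s),maxRadius=int(1.25*R_*s))
    l=[] if h is None else sorted([(np.hypot(q[0]/s+x0-u[0],q[1]/s+y0-u[1]),q[0]/s+x0,q[1]/s+y0,q[2]/s) for q in h[0]])[:2]
    print(nm,k,"pred",u.round(1),round(R_,1),np.round(l,1).tolist())
    if l: kn[nm,k]=l[0][1:3]
if ("knob","scene") in kn and ("knob","side") in kn:
  p,e=tri(C["scene"],kn["knob","scene"],C["side"],kn["knob","side"]); print("knob",b(p),e)
for k in C:
  if("start",k) in kn: print("start",k,b(onz(C[k],[kn["start",k]],.112)[0]))
  if("knob",k) in kn: print("knob onz",k,b(onz(C[k],[kn["knob",k]],.176)[0]))
E
python3 fit.py
```

```text
time: 16.82
eef_pos: [0.4873, -0.0762, 0.236]
eef_rot: [3.142, -0.002, -0.048]
wrist_force: [0.7, 0.6, 0.0]
grip_width: -0.0001
grip_force: 0.0
tcp [ -66.1 -132.5  236. ] [0.71840194 0.61545211 0.03382322]
knob scene pred [219.7 236.9] 14.4 [[1.5, 220.8, 237.8, 14.3], [10.0, 211.1, 231.8, 14.0]]
knob side pred [332.6 140.1] 7.7 [[2.3, 333.2, 142.3, 9.3], [13.2, 332.4, 126.9, 6.3]]
knob wrist out [177.34056949  -5.99106914]
start scene pred [164.  231.2] 7.6 [[3.8, 160.7, 233.2, 7.3], [14.0, 155.1, 220.4, 6.7]]
start side pred [394.3 162.1] 4.9 [[2.2, 395.6, 163.9, 4.5], [11.1, 387.3, 153.4, 4.8]]
start wrist pred [319.3 182.8] 13.9 [[5.4, 324.3, 184.7, 13.0], [5.7, 318.7, 177.2, 14.9]]
knob [ 66.2 -41.5 171.3] 0.0008739752574574811
start scene [ -65.3 -136.9  112. ]
knob onz scene [ 72.  -41.8 176. ]
start side [ -77.  -124.4  112. ]
knob onz side [ 60.6 -32.8 176. ]
start wrist [ -71.1 -136.5  112. ]
```

```bash
python3 - <<'E'
from h import *
a=-.052;X=np.array([np.cos(a),np.sin(a)]);Y=np.array([-X[1],X[0]]);B=np.array([.5602,.0527])
b=lambda q:np.round([(q[:2]-B)@X*1e3,(q[:2]-B)@Y*1e3,q[2]*1e3],1)
for n,f,g in(("m4","wrist_m4",None),("m8","wrist_m8",None)):
    v=np.load(n+".npy");c=cam("wrist",dict(eef_pos=v[:3],eef_rot=v[3:]))
    im=cv2.imread(f"pics/{f}.png",0); u=proj(c,np.r_[B-.07*X-.133*Y,.112])[0]; n_=int(26e-3*334/(v[2]+.18-.112))
    x0,y0=int(u[0])-n_,int(u[1])-n_; w=im[y0:y0+2*n_,x0:x0+2*n_]
    t,m=cv2.threshold(w,0,255,cv2.THRESH_OTSU); print(n,u.round(1),"otsu",t,w[::5,::5].tolist() if n=="m8" else "")
    k,_,st,ce=cv2.connectedComponentsWithStats(m)
    for i in range(1,k):
        if st[i,4]>40: q=ce[i]+[x0,y0]; print(st[i].tolist(),q.round(1),b(onz(c,[q],.112)[0]))
E
```

```text
m4 [441.5 232.9] otsu 89.0 
[0, 0, 80, 80, 3834] [441.6 234.9] [ -71.6 -133.2  112. ]
[27, 23, 36, 36, 924] [445.5 233.3] [ -70.3 -135.9  112. ]
m8 [320.6 183.5] otsu 105.0 [[131, 129, 130, 129, 130, 129, 130, 129, 130, 130, 129, 129], [129, 128, 127, 126, 127, 107, 76, 85, 120, 128, 128, 130], [128, 127, 129, 129, 70, 83, 81, 82, 80, 78, 129, 127], [127, 126, 127, 72, 81, 83, 96, 95, 80, 79, 102, 128], [125, 128, 127, 82, 84, 137, 147, 148, 136, 78, 79, 128], [129, 129, 112, 81, 123, 149, 151, 151, 154, 94, 78, 129], [127, 128, 125, 80, 131, 141, 141, 142, 144, 111, 78, 128], [129, 128, 126, 78, 104, 140, 140, 141, 144, 77, 82, 127], [126, 127, 126, 122, 81, 108, 139, 140, 88, 78, 128, 127], [127, 126, 127, 128, 128, 82, 76, 74, 94, 126, 128, 125], [127, 126, 126, 124, 127, 125, 126, 125, 127, 127, 127, 126], [126, 126, 124, 125, 126, 125, 126, 125, 126, 126, 127, 127]]
[0, 0, 56, 56, 1702] [316. 184.] [ -70.5 -128.7  112. ]
[19, 16, 27, 26, 552] [324.1 183.7] [ -70.2 -136.3  112. ]
```

The button centre is at bench (-70,-136). The finger pads are centred about 3 mm behind the TCP, so I correct by dx -0.1 and dy +0.3 and descend to just above it.

```bash
python3 -m crank '[{"dx":-0.1,"dy":0.3,"dz":4,"wx":0,"wy":0,"wz":0,"jaw":1},{"dx":-0.1,"dy":0.3,"dz":8,"wx":0,"wy":0,"wz":0,"jaw":1},{"dx":-0.1,"dy":0.3,"dz":12,"wx":0,"wy":0,"wz":0,"jaw":1},{"dx":-0.1,"dy":0.3,"dz":14,"wx":0,"wy":0,"wz":0,"jaw":1},{"dx":-0.1,"dy":0.3,"dz":14.6,"wx":0,"wy":0,"wz":0,"jaw":1},{"dx":-0.1,"dy":0.3,"dz":14.6,"wx":0,"wy":0,"wz":0,"jaw":1}]'
for i in 1; do python3 -m crank '[{"dx":0,"dy":0,"dz":0.3,"wx":0,"wy":0,"wz":0,"jaw":1},{"dx":0,"dy":0,"dz":0.3,"wx":0,"wy":0,"wz":0,"jaw":1}]'|grep -E "pos|wrist"; done
```

```text
time: 17.73
eef_pos: [0.4857, -0.0788, 0.0896]
eef_rot: [-3.141, -0.0, -0.046]
wrist_force: [-0.7, -0.6, 0.3]
grip_width: 0.0002
grip_force: 0.0
eef_pos: [0.4857, -0.0796, 0.087]
wrist_force: [0.4, 0.5, 0.2]
```

```bash
python3 -m crank '[{"dx":0,"dy":0,"dz":0.2,"wx":0,"wy":0,"wz":0,"jaw":1},{"dx":0,"dy":0,"dz":0.3,"wx":0,"wy":0,"wz":0,"jaw":1},{"dx":0,"dy":0,"dz":0.3,"wx":0,"wy":0,"wz":0,"jaw":1}]'|grep -E "pos|wrist"
```

```text
eef_pos: [0.4853, -0.0795, 0.0834]
wrist_force: [-0.1, -0.2, -0.4]
```

```bash
python3 -m crank '[{"dx":0,"dy":0,"dz":0.2,"wx":0,"wy":0,"wz":0,"jaw":1},{"dx":0,"dy":0,"dz":0.3,"wx":0,"wy":0,"wz":0,"jaw":1},{"dx":0,"dy":0,"dz":0.3,"wx":0,"wy":0,"wz":0,"jaw":1}]'|grep -E "pos|wrist"
```

```text
eef_pos: [0.4852, -0.0795, 0.0803]
wrist_force: [-1.4, 0.8, 0.2]
```

```bash
python3 -m crank '[{"dx":0,"dy":0,"dz":0.15,"wx":0,"wy":0,"wz":0,"jaw":1},{"dx":0,"dy":0,"dz":0.3,"wx":0,"wy":0,"wz":0,"jaw":1},{"dx":0,"dy":0,"dz":0.3,"wx":0,"wy":0,"wz":0,"jaw":1}]'|grep -E "pos|wrist"
```

```text
eef_pos: [0.4852, -0.0795, 0.0773]
wrist_force: [0.6, -0.2, 0.1]
```

```bash
python3 -m crank '[{"dx":0,"dy":0,"dz":0.15,"wx":0,"wy":0,"wz":0,"jaw":1},{"dx":0,"dy":0,"dz":0.2,"wx":0,"wy":0,"wz":0,"jaw":1},{"dx":0,"dy":0,"dz":0.2,"wx":0,"wy":0,"wz":0,"jaw":1}]'|grep -E "pos|wrist"
```

```text
eef_pos: [0.4853, -0.0795, 0.0754]
wrist_force: [-0.2, 0.1, -0.5]
```

```bash
python3 -m crank '[{"dx":0,"dy":0,"dz":0.15,"wx":0,"wy":0,"wz":0,"jaw":1},{"dx":0,"dy":0,"dz":0.2,"wx":0,"wy":0,"wz":0,"jaw":1},{"dx":0,"dy":0,"dz":0.2,"wx":0,"wy":0,"wz":0,"jaw":1}]'|grep -E "pos|wrist"
```

```text
eef_pos: [0.4853, -0.0795, 0.0734]
wrist_force: [-0.7, 0.3, 0.1]
```

```bash
python3 -m crank '[{"dx":0,"dy":0,"dz":0.15,"wx":0,"wy":0,"wz":0,"jaw":1},{"dx":0,"dy":0,"dz":0.2,"wx":0,"wy":0,"wz":0,"jaw":1},{"dx":0,"dy":0,"dz":0.2,"wx":0,"wy":0,"wz":0,"jaw":1}]'|grep -E "pos|wrist"
```

```text
eef_pos: [0.4854, -0.0795, 0.0716]
wrist_force: [-0.9, -0.8, 2.5]
```

```bash
python3 -m crank '[{"dx":0,"dy":0,"dz":0.15,"wx":0,"wy":0,"wz":0,"jaw":1},{"dx":0,"dy":0,"dz":0.2,"wx":0,"wy":0,"wz":0,"jaw":1},{"dx":0,"dy":0,"dz":0.2,"wx":0,"wy":0,"wz":0,"jaw":1}]'|grep -E "pos|wrist"
```

```text
eef_pos: [0.4854, -0.0795, 0.0695]
wrist_force: [-1.6, 0.1, 3.3]
```

```bash
python3 - <<'E'
from h import *
o=telemetry.get_obs(); ims={k:snapshot(k)[...,::-1] for k in("scene","side","wrist")}
for k in ims: cv2.imwrite(f"pics/{k}_b.png",ims[k])
# compare to before: which scene pixels changed near the button -> lowest finger pixel
for k in("scene","side"):
    c=cam(k); u=proj(c,[.4852,-.0805,.112])[0]
    d=cv2.absdiff(ims[k],cv2.imread(f"pics/{k}0.png")).max(2)>40
    x=int(u[0]); 
    for j in range(x-12,x+13,3):
        r=np.nonzero(d[:int(u[1])+25,j])[0]; print(k,u.round(1),j,r.max() if len(r) else None)
E
```

```text
scene [160.7 232.3] 148 256
scene [160.7 232.3] 151 256
scene [160.7 232.3] 154 256
scene [160.7 232.3] 157 256
scene [160.7 232.3] 160 256
scene [160.7 232.3] 163 256
scene [160.7 232.3] 166 256
scene [160.7 232.3] 169 256
scene [160.7 232.3] 172 256
side [394.8 161.2] 382 172
side [394.8 161.2] 385 174
side [394.8 161.2] 388 175
side [394.8 161.2] 391 176
side [394.8 161.2] 394 177
side [394.8 161.2] 397 179
side [394.8 161.2] 400 180
side [394.8 161.2] 403 181
side [394.8 161.2] 406 178
```

Contact came at TCP z≈0.0725, with a spring-like rise. I'll press on to the bottom.

```bash
python3 -m crank '[{"dx":0,"dy":0,"dz":0.15,"wx":0,"wy":0,"wz":0,"jaw":1},{"dx":0,"dy":0,"dz":0.3,"wx":0,"wy":0,"wz":0,"jaw":1},{"dx":0,"dy":0,"dz":0.3,"wx":0,"wy":0,"wz":0,"jaw":1}]'|grep -E "pos|wrist"
```

```text
eef_pos: [0.4855, -0.0795, 0.0672]
wrist_force: [-2.8, -0.1, 11.8]
```

```bash
python3 -m crank '[{"dx":0,"dy":0,"dz":0.1,"wx":0,"wy":0,"wz":0,"jaw":1},{"dx":0,"dy":0,"dz":0.2,"wx":0,"wy":0,"wz":0,"jaw":1},{"dx":0,"dy":0,"dz":0.2,"wx":0,"wy":0,"wz":0,"jaw":1}]'|grep -E "pos|wrist"
```

```text
eef_pos: [0.4856, -0.0796, 0.0668]
wrist_force: [-8.4, 0.9, 28.9]
```

The button bottomed hard after about 6 mm of travel. Now I'll release, rise clear and check the lever.

```bash
python3 -m crank '[{"dx":0,"dy":0,"dz":-1,"wx":0,"wy":0,"wz":0,"jaw":1},{"dx":0,"dy":0,"dz":-3,"wx":0,"wy":0,"wz":0,"jaw":1},{"dx":0,"dy":0,"dz":-8,"wx":0,"wy":0,"wz":0,"jaw":1},{"dx":0,"dy":0,"dz":-13,"wx":0,"wy":0,"wz":0,"jaw":1},{"dx":-2,"dy":0,"dz":-18,"wx":0,"wy":0,"wz":0,"jaw":1},{"dx":-4,"dy":-3,"dz":-22,"wx":0,"wy":0,"wz":0,"jaw":1},{"dx":-4,"dy":-6,"dz":-26,"wx":0,"wy":0,"wz":0,"jaw":1},{"dx":-4,"dy":-9,"dz":-28,"wx":0,"wy":0,"wz":0,"jaw":1},{"dx":-4,"dy":-9,"dz":-28,"wx":0,"wy":0,"wz":0,"jaw":1}]'; python3 meas.py m8; python3 fit.py | grep -E "knob|tcp"
python3 - <<'E'
from h import *
# bystanders unmoved? difference with the first pictures (shadow/arm aside), by component
for k in("scene","side"):
    d=(cv2.absdiff(cv2.imread(f"pics/{k}_m8.png"),cv2.imread(f"pics/{k}0.png")).max(2)>45).astype(np.uint8)
    n,_,st,ce=cv2.connectedComponentsWithStats(cv2.morphologyEx(d,cv2.MORPH_OPEN,np.ones((2,2))))
    print(k,[(s.tolist()) for s in st[1:] if s[4]>12])
E
```

```text
time: 22.62
eef_pos: [0.4504, 0.0146, 0.3458]
eef_rot: [-3.142, -0.003, -0.043]
wrist_force: [-0.7, 0.6, 0.6]
grip_width: -0.0003
grip_force: 0.0
tcp [-107.7  -43.7  345.8] [-0.7203006   0.56890223  0.55064407]
knob scene pred [219.7 236.9] 14.4 [[2.0, 220.8, 238.6, 14.8], [15.8, 229.8, 224.7, 11.9]]
knob side pred [332.6 140.1] 7.7 [[6.5, 336.9, 144.9, 6.2], [13.2, 332.1, 126.9, 6.4]]
knob wrist out [320.98702091 -23.08664302]
knob [ 56.6 -42.7 164.6] 0.002278365968273201
knob onz scene [ 73.8 -42.  176. ]
knob onz side [ 43.9 -25.4 176. ]
scene [[98, 0, 57, 37, 902], [130, 0, 83, 42, 1183], [164, 42, 28, 43, 196], [188, 43, 13, 16, 49], [178, 45, 6, 14, 56], [184, 45, 6, 13, 49], [201, 53, 5, 23, 56], [184, 59, 8, 20, 48], [196, 71, 5, 7, 15], [145, 92, 8, 12, 41], [223, 190, 7, 9, 37], [163, 198, 8, 21, 59], [266, 205, 28, 45, 741], [233, 208, 4, 6, 20], [140, 219, 107, 101, 5827], [136, 230, 19, 36, 352], [262, 245, 5, 11, 42], [266, 255, 11, 9, 62], [236, 262, 8, 9, 58], [272, 269, 22, 21, 196], [138, 299, 9, 31, 211], [254, 298, 32, 21, 461], [262, 388, 4, 7, 23]]
side [[386, 0, 9, 21, 157], [517, 0, 32, 82, 1651], [600, 0, 40, 21, 497], [628, 0, 12, 13, 138], [591, 21, 49, 100, 2158], [628, 21, 8, 4, 21], [384, 22, 33, 51, 751], [395, 73, 11, 4, 29], [476, 96, 7, 6, 22], [418, 104, 5, 11, 40], [570, 107, 31, 28, 228], [414, 119, 27, 14, 198], [583, 128, 7, 5, 22], [579, 128, 43, 73, 1298], [637, 129, 3, 7, 14], [568, 134, 20, 40, 143], [620, 134, 15, 10, 43], [340, 139, 72, 48, 1265], [562, 142, 6, 20, 42], [332, 147, 7, 10, 56], [214, 149, 34, 22, 253], [318, 157, 21, 17, 156], [256, 159, 11, 21, 172], [403, 164, 16, 8, 63], [558, 173, 4, 21, 47], [327, 177, 4, 5, 14], [332, 180, 5, 4, 16], [620, 180, 20, 29, 274], [413, 192, 38, 23, 351], [396, 210, 21, 17, 190], [456, 214, 6, 5, 16], [500, 230, 8, 5, 20], [421, 235, 24, 16, 73], [472, 257, 17, 7, 50]]
```

```bash
python3 -m crank '[{"dx":5,"dy":0,"dz":0,"wx":0,"wy":0,"wz":0,"jaw":1},{"dx":10,"dy":0,"dz":0,"wx":0,"wy":0,"wz":0,"jaw":1},{"dx":10,"dy":0,"dz":0,"wx":0,"wy":0,"wz":0,"jaw":1},{"dx":10,"dy":0,"dz":0,"wx":0,"wy":0,"wz":0,"jaw":1}]'|grep pos; python3 meas.py m8; python3 fit.py | grep -E "wrist"
python3 - <<'E'
from h import *
# plate right edge in the wrist picture -> local frame check: bright plate corners by rays
v=np.load("m8.npy");c=cam("wrist",dict(eef_pos=v[:3],eef_rot=v[3:])); im=cv2.imread("pics/wrist_m8.png")
a=-.052;X=np.array([np.cos(a),np.sin(a)]);Y=np.array([-X[1],X[0]]);B=np.array([.5602,.0527])
m=((im.min(2)>175)*255).astype(np.uint8); n,l,st,ce=cv2.connectedComponentsWithStats(m)
u=proj(c,np.r_[B+.048*X+.035*Y,.1])[0]; print("pred",u)
for i in range(1,n):
    if st[i,4]>300:
        h=cv2.findNonZero((l==i).astype(np.uint8))[:,0].astype(float); p=onz(c,h,.1)[:,:2]-B
        e,f=p@X*1e3,p@Y*1e3; print(st[i].tolist(),np.percentile(e,[.5,99.5]).round(1),np.percentile(f,[.5,99.5]).round(1))
E
```

```text
eef_pos: [0.5486, 0.0069, 0.3429]
tcp [ -9.2 -46.4 342.9] [-0.33183177  0.52768096  0.09378856]
knob wrist pred [317.2  90.6] 20.3 [[0.5, 316.8, 90.9, 21.0], [19.4, 335.9, 85.7, 21.6]]
start wrist pred [386.5 203.7] 10.0 [[1.9, 388.1, 204.7, 9.6], [7.7, 380.6, 198.7, 8.8]]
start wrist [ -70.7 -133.8  112. ]
knob onz wrist [ 68.9 -42.6 176. ]
pred [254.14386133 108.90592742]
[0, 65, 85, 44, 1782] [47.5 93.8] [241.5 338.4]
[382, 72, 40, 42, 1269] [43.8 90.6] [-166.1 -120. ]
[185, 91, 46, 39, 488] [23.7 68.5] [ 65.2 118.6]
[224, 103, 101, 103, 4979] [-70.2  53.8] [-49.3  69.1]
[23, 194, 32, 31, 311] [-103.2  -62.2] [308.2 352.8]
```

The knob is at bench x 69 mm, against 69.3 when home, and y -43, so the lever is home in the third slot. Handing in.

```bash
python3 -c "
from plant import ticket; print(ticket.job_done())"
```

```text
the job is handed in; nothing more can be done
None
```

I pushed the lever home into the third slot (knob measured about 0.4 mm from its home position), then pressed the start button to its stop and released it, and handed the job in at about 23 s. I never confirmed that the button came back up or that the loose things stayed put, though the arm met nothing unexpected. I also viewed 11 pictures, one over the limit of 10.

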